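# Pack the green-capped shaker under the cantilever tray

### The arm

A 6-joint arm with a two-finger parallel gripper is mounted at the origin on the work surface. World frame = base frame: x ahead of the robot, y to its left, z up, the work surface at z = 0. Lengths are in m, angles in rad, forces in N, time in s.
With the tool pointing down it reaches from about 0.35 to 0.775 m from the base axis. Payload 5.5 kg.
Tool frame: the origin (TCP) lies midway between the tips of the shut fingers; the grasp point (between the pads) lies grasp_offset behind it (grasp_offset is the distance from the TCP to the grasp point, in m); z points along the fingers, y is the line along which they close (so a half turn about z gives the same grasp; the last joint's range is limited). The gripper opens to 85 mm and grips with 20 to 120 N. Pads are 22 mm wide; open, the fingers measure 114 mm over their backs; the gripper's body (76 mm by 85 mm) begins 54 mm behind the grasp point. The pads swing forward as they close: fully open they stand 13 mm farther back than shut.
Start: joints at [-1.257, 0.313, 0.046, 1.304, 0, 1.431], TCP at [0.252, -0.517, 0.197] pointing down, gripper open.
Joint ranges: [-2.76, 2.76], [-0.86, 1.69], [-1.03, 1.26], [-2.2, 2.34], [-1.47, 1.5], [-3.14, 3.14]. Speed limits (rad/s): [2.57, 2.57, 3.14, 3.14, 3.14, 3.14].

### API

Orientations are given as a unit quaternion [w, x, y, z].
In Python, from workcell import * gives the robot as it stands.
- The arm moves only by the tool step_arm, never from a script. Its argument "deltas" is a list of rows, each a list of 7 numbers: the shift along the world's x, y, z in mm, then the turn, a rotation vector about the world's x, y, z in degrees, then the gripper's target within -1 to 1 (fully open at 1, half-way at 0, shut at -1). A call has 1 to 5 rows; each row shifts and turns the commanded pose from where the row before left it; what a row does not reach is not made up. A row lasts 1/10 s, in which the tool goes at most 50 mm and 8.59 degrees, less where a joint would pass 70% of its speed; a pose out of reach is approached as far as the arm can. A call is refused whole if a number of a shift passes 50 or a number of a turn 8.59, either way. A call with a gripper value outside its range is refused whole. The fingers move at their own pace and stop on an object; "newtons" is the grip in N (left out, the last holds). Time passes only in rows, so rows that do not move let the fingers close. It gives the time, the measured TCP pose, the force, the opening and the grip force at its end, in the units of the state.
- get_state(): the state, without advancing time (a new reading comes with each control period).
- read_camera(name): name is "side" or "top" or "wrist"; returns a dict with "image" (480x640x3 uint8, red, green, blue), "z_map" (480x640 float32, m along the optical axis (not along the pixel's ray), 0 where there is no reading), "K" (3x3 intrinsics, pixels), "dist_coeffs" ([k1, k2, p1, p2, k3] as OpenCV has them; the pictures are not rectified), "world_from_camera" (4x4, takes a point from camera to world coordinates). Camera axes: x right, y down, z forward; pixel columns grow to the right and rows downward; lengths in m; the calibration is good to about 2 mm. A picture is of the moment at which its call begins.
- hand_in(): hands the job in; it is judged then, once.
The state is a dict: "clock": time; "joint_pos": joint angles; "qvel": joint speeds; "tau": joint torques, N m; "tcp_pos": TCP position; "orientation": TCP orientation; "wrist_force": force on the tool from outside, world axes, zero at the start; "ft_torque": the same for the moment, N m; "finger_gap": finger opening in m; "grip_force": force on a finger pad.
Only numpy, scipy, OpenCV 4.12 (cv2) and the standard library are available. Lean on these libraries where they do the work, as an engineer would, in place of code of your own. Each camera call takes 0.05 s, during which the arm holds its last target. There are 200 camera calls.

### The job

Put the seasoning shaker with the green cap away in the blue kit box: lift the white top tray by its black handle and swing it over to its open rest, stand the green-capped shaker upright on the floor of the compartment underneath, then bring the tray back over and lower it gently, without letting it fall, until it is fully closed on the box.

Things in the scene. Friction and masses are not known exactly. Their poses are not given: they have to be found in the camera images.
- kit_box: Blue open-topped box, fixed; 210 mm along its x, 140 along its y, 100 high; walls, floor 5 mm; inside one empty compartment. Origin: centre of underside; z up. A white tray (210 x 140 mm, rim 28 mm high) covers its top when closed. On parallel steel links at the x ends it swings up and over to the box's +y side, staying level; fully open it hangs beside the box, its near edge at y = +102 mm.
- tray_lift (a joint): Link angle, rad: 0 tray closed, 1.92 open at its stop. All tray points move on arcs of radius 0.105 m in the box's y-z plane: from closed by y = 0.105*(cos 0.61 - cos(0.61+angle)), z = 0.105*(sin(0.61+angle) - sin 0.61), i.e. 172 mm across, 45 mm up at mid-swing, ending at equal height. Tray about 0.35 kg, nearly frictionless: let go off either end it falls to the end it leans to (middle 0.96).
- tray_grip (a point): Centre of the black handle bar over the tray's middle, 160 mm above the counter when closed or fully open. The bar runs along the box's x: 132 mm long (108 mm free between end posts), 14 mm wide in box y, 14 mm high. 49 mm free between bar and tray floor; the tray's rim is 25 mm below the bar's underside. Axes stay parallel to the box's.
- shaker_green: Round steel seasoning shaker with a green cap, 45 mm in diameter, 84 mm tall, about 0.15 kg, standing loose on the counter. Origin: centre of its underside; z up. Two shakers of the same shape with a red and a yellow cap, and a steel bowl, stand near and are not part of the job.
Things that resemble listed ones, but are neither listed nor needed, are in the scene too. What is shaped like the shaker_green but orange, pink or purple is not meant.

How it is judged:
On the way, in this order (a step that is already met when the one before it is completed fails the run):
1. the tray is swung over to its open rest (value of joint tray_lift above 1.75 rad), for 0.2 s.
2. the green-capped shaker stands upright on the compartment floor, the tray still open (x of shaker_green in the frame of kit_box between -0.08 and 0.08 m and y of shaker_green in the frame of kit_box between -0.05 and 0.05 m and z of shaker_green in the frame of kit_box between -0.002 and 0.016 m and angle between shaker_green's own z axis and vertical below 0.18 rad and value of joint tray_lift above 1.6 rad and linear speed of shaker_green below 0.03 m/s), for 0.2 s.
At the end, for the whole second after the job is handed in: The green-capped shaker stands upright (within 10 degrees) on the floor inside the box, its axis within 80 mm (box x) and 50 mm (box y) of the box's centre, at rest; the tray is closed (joint below 0.1 rad, about 10 mm) and at rest (x of shaker_green in the frame of kit_box between -0.08 and 0.08 m and y of shaker_green in the frame of kit_box between -0.05 and 0.05 m and z of shaker_green in the frame of kit_box between -0.002 and 0.016 m and angle between shaker_green's own z axis and vertical below 0.18 rad and value of joint tray_lift below 0.1 rad and velocity of joint tray_lift between -0.1 and 0.1 rad/s and linear speed of shaker_green below 0.03 m/s); the robot touches nothing.
It fails at once if the tray is let fall shut (closing faster than 4 rad/s, 0.42 m/s) (velocity of joint tray_lift below -4 rad/s).
It also fails if it takes over 72 s, if anything falls off the work surface, if the arm or the gripper's body presses on something with over 40 N, if the wrist force passes 120 N, or if a joint passes its speed limit or range.

## Working session

There is one attempt and no reset: what is moved stays moved. The work goes in short steps, Python scripts to look and compute and a tool call to move; the robot and the scene stay as the last step left them, time stands still between calls to the robot, and variables do not carry over. Pictures are saved under pics/ and viewed, at most 10 in all, crops included, and the job is handed in when it is done.

Besides the shell and the picture viewer there is one more tool, called after "Emit:" by a JSON object that holds its "method" and its "body", one argument or row to a line. step_arm: Moves the arm, as the interface text tells. Its arguments: {"type":"object","properties":{"deltas":{"type":"array","items":{"type":"array","items":{"type":"number"}}},"newtons":{"type":"number"}},"required":["deltas"]}

```bash
mkdir -p pics
cat > h.py <<'E'
from workcell import *
import numpy as np, cv2
def save(n,f):
    c=read_camera(n); np.savez(''+f+'.npz',**c); cv2.imwrite('pics/'+f+'.png',c['image'][:,:,::-1]); return c
def load(f): return dict(np.load(''+f+'.npz'))
def pts(c):
    h,w=c['z_map'].shape; u,v=np.meshgrid(np.arange(w),np.arange(h))
    p=cv2.undistortPoints(np.stack([u,v],-1).reshape(-1,1,2).astype(float),c['K'],c['dist_coeffs']).reshape(h,w,2)
    z=c['z_map'][...,None]; P=np.concatenate([p*z,z],-1); T=c['world_from_camera']
    return P@T[:3,:3].T+T[:3,3]
def ray(c,uv,z):
    p=cv2.undistortPoints(np.array(uv,float).reshape(-1,1,2),c['K'],c['dist_coeffs']).reshape(-1,2)
    T=c['world_from_camera']; d=np.c_[p,np.ones(len(p))]@T[:3,:3].T
    return T[:3,3]+d*((z-T[2,3])/d[:,2])[:,None]
E
python3 - <<'E'
from h import *
s=get_state(); print(s)
a=save('top','top0'); b=save('side','side0')
print(a['world_from_camera'].round(3),b['world_from_camera'].round(3),a['K'])
E
```

```text
{'clock': 0.0, 'joint_pos': array([-1.25660674e+00,  3.14000893e-01,  4.49240485e-02,  1.30359002e+00,
        3.65138480e-06,  1.43120286e+00]), 'qvel': array([-0.0006252 , -0.00065279,  0.0015714 ,  0.00082357,  0.00165476,
       -0.00136235]), 'tau': array([-4.14792203e-04, -4.80628788e+01,  2.98531884e+01,  1.93266990e-02,
       -3.57485497e-06, -6.14897520e-07]), 'tcp_pos': array([ 0.25187137, -0.51623518,  0.19568619]), 'orientation': array([-9.31864280e-04,  9.74369926e-01,  2.24949710e-01, -7.97245607e-05]), 'wrist_force': array([-0.05063879,  1.00466357, -0.6706225 ]), 'ft_torque': array([-0.00431928,  0.03582626,  0.00111881]), 'grip_force': 0.0, 'finger_gap': 0.08547679873679724}
[[ 0.002 -0.987  0.158  0.414]
 [-1.    -0.003 -0.006 -0.119]
 [ 0.007 -0.158 -0.987  0.875]
 [ 0.     0.     0.     1.   ]] [[ 0.906  0.285 -0.313  0.75 ]
 [ 0.422 -0.585  0.692 -0.67 ]
 [ 0.014 -0.759 -0.651  0.61 ]
 [ 0.     0.     0.     1.   ]] [[563.31814163   0.         321.25352638]
 [  0.         563.31814163 235.13898423]
 [  0.           0.           1.        ]]
```

View pics/top0.png

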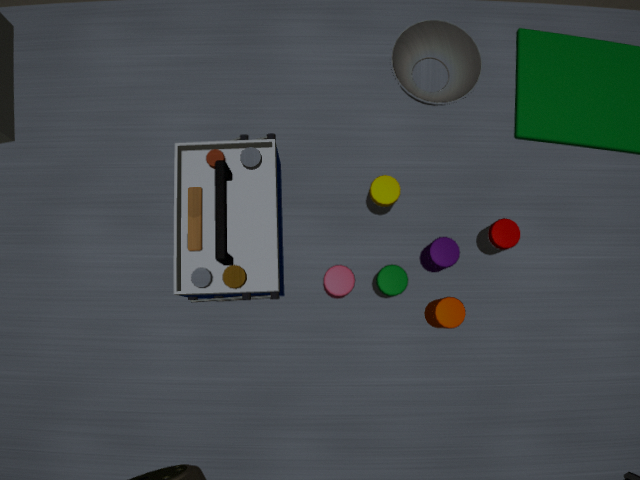

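View pics/side0.png

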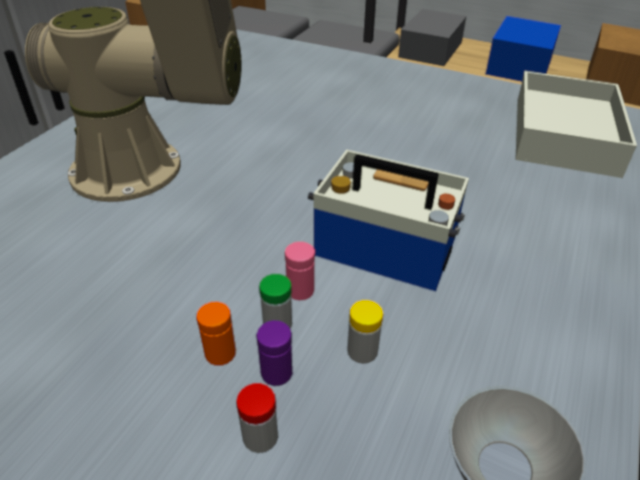

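The top view shows the box at (228,218) with its black handle at (222,212). The possible targets are pink (339,281), green (392,280), purple (443,253), orange (450,312), yellow (385,191) and red (505,234). Only the one at (392,280) has a green cap on a steel body. The next crop will confirm it and show the link side of the box.

Run:
```python
from h import *
a=load('top0'); b=load('side0')
A=cv2.resize(a['image'][120:320,160:427],(800,600),interpolation=3)[:,:,::-1]
B=cv2.resize(b['image'][140:365,190:490],(800,600),interpolation=3)[:,:,::-1]
A=cv2.convertScaleAbs(A,alpha=2)
cv2.imwrite('pics/c1.png',A);cv2.imwrite('pics/c2.png',B)
P=pts(a);hsv=cv2.cvtColor(a['image'],cv2.COLOR_RGB2HSV)
def circ(name,u,v,r=24):
    p=P[v-r:v+r,u-r:u+r].reshape(-1,3); z=p[:,2]; m=(z>.07)&(z<.1)
    q=p[m]; print(name,len(q),np.median(q,0).round(4),((q.max(0)+q.min(0))/2).round(4),(q.max(0)-q.min(0)).round(4))
for n,u,v in [('pink',339,281),('green',392,280),('purple',443,253),('orange',450,312),('yellow',385,191),('red',505,234)]: circ(n,u,v)
# bar
w=P[100:320,150:300].reshape(-1,3); q=w[(w[:,2]>.145)&(w[:,2]<.18)]
r=cv2.minAreaRect((q[:,:2]*1000).astype(np.float32)); print('bar',r,q.mean(0),len(q))
q=w[(w[:,2]>.12)&(w[:,2]<.135)]; print('rim',cv2.minAreaRect((q[:,:2]*1000).astype(np.float32)),len(q))
bb=pts(b);q=bb[(bb[...,2]>.15)&(bb[...,2]<.175)&(bb[...,0]>.2)&(np.abs(bb[...,1]-.03)<.15)]
print('bar side',cv2.minAreaRect((q[:,:2]*1000).astype(np.float32)),len(q))
```

```text
pink 788 [ 0.4753 -0.1488  0.0844] [ 0.4763 -0.149   0.08  ] [0.044  0.0425 0.0171]
green 748 [ 0.4767 -0.2231  0.0843] [ 0.4771 -0.2239  0.0804] [0.0426 0.0434 0.0187]
purple 779 [ 0.5165 -0.2979  0.0841] [ 0.5173 -0.299   0.0797] [0.0431 0.0443 0.0192]
orange 806 [ 0.4313 -0.3035  0.0843] [ 0.4309 -0.3042  0.0797] [0.0438 0.043  0.0192]
yellow 751 [ 0.6054 -0.2155  0.0843] [ 0.6076 -0.2153  0.0793] [0.0449 0.042  0.0183]
red 751 [ 0.5433 -0.3879  0.0842] [ 0.5448 -0.3899  0.0793] [0.0438 0.0423 0.0185]
bar ((560.7616577148438, 7.76182746887207), (132.89764404296875, 14.655344009399414), 2.28460431098938) [0.55794271 0.00658035 0.16607509] 1209
rim ((561.7476806640625, 7.693397521972656), (230.47972106933594, 141.1173095703125), 2.2140042781829834) 3001
bar side ((422.5909423828125, 24.333417892456055), (38.216304779052734, 410.3177185058594), 81.86615753173828) 1015
```

View pics/c1.png

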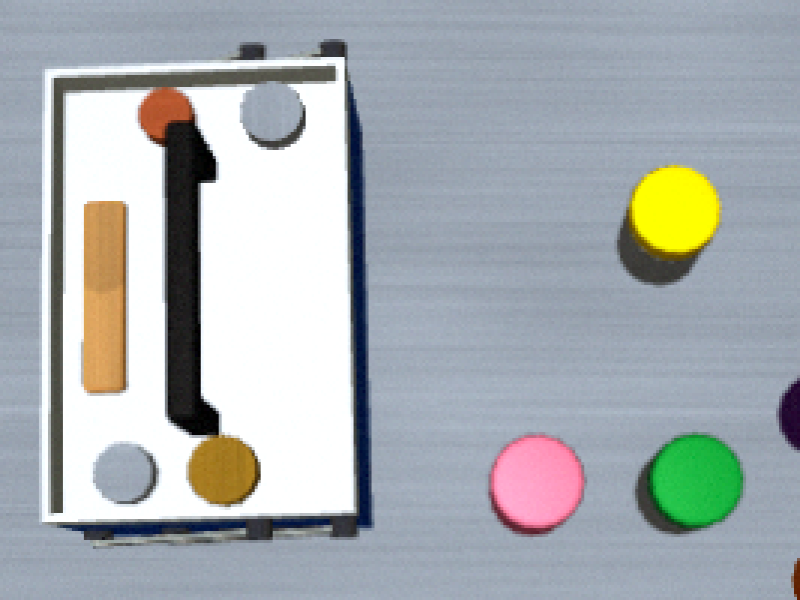

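View pics/c2.png

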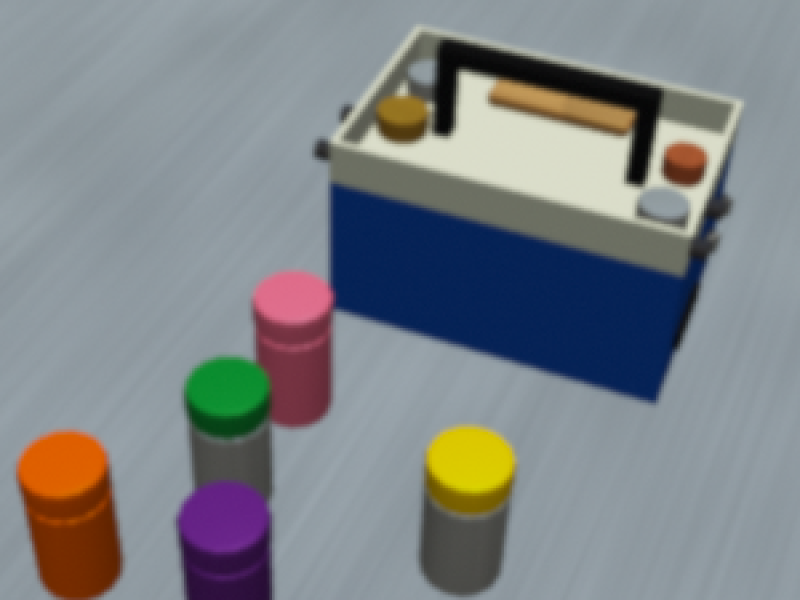

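The crops confirm the shaker: a green cap at (695,480) in the top crop on a steel body at (230,440) in the side crop, with the all-pink one beside it. The handle bar runs from (180,125) to (183,415). The link knobs at rim height are on the world −y half, at (258,528) and (343,525). A lower pivot shows at (98,535), so the tray should swing toward world +y. I'll check that with depth.

Run:
```python
import workcell; print([n for n in dir(workcell) if not n.startswith('_')])
from h import *
print('go',globals().get('grasp_offset'))
a=load('top0');P=pts(a)
for u,v in [(192,299),(193,298),(205,300),(246,296),(247,297),(274,295),(220,300),(200,301)]: print(u,v,P[v,u].round(3))
for n,u,v in [('wood',195,218),('capR',215,158),('grey',251,157),('grey2',201,277),('brown',234,276),('floor',255,220)]: print(n,P[v,u].round(3))
c,s=np.cos(np.radians(2.28)),np.sin(np.radians(2.28))
for t in np.linspace(0,1.92,25):
    y=105*(np.cos(.61)-np.cos(.61+t));z=105*(np.sin(.61+t)-np.sin(.61)); print(round(t,2),(-s*y).round(1),(c*y).round(1),z.round(1))
```

```text
['MotionError', 'get_state', 'grasp_offset', 'hand_in', 'read_camera']
go 0.0187
192 299 [0.45  0.064 0.056]
193 298 [0.451 0.06  0.067]
205 300 [0.448 0.04  0.08 ]
246 296 [ 0.452 -0.023  0.124]
247 297 [ 0.45  -0.025  0.123]
274 295 [ 0.453 -0.061  0.123]
220 300 [0.448 0.021 0.07 ]
200 301 [0.447 0.049 0.072]
wood [0.559 0.051 0.112]
capR [0.643 0.025 0.12 ]
grey [ 0.645 -0.025  0.119]
grey2 [0.477 0.038 0.121]
brown [ 0.479 -0.006  0.12 ]
floor [ 0.558 -0.031  0.105]
0.0 -0.0 0.0 0.0
0.08 -0.2 5.1 6.7
0.16 -0.4 10.7 12.9
0.24 -0.7 16.8 18.7
0.32 -0.9 23.3 24.0
0.4 -1.2 30.2 28.8
0.48 -1.5 37.5 32.9
0.56 -1.8 45.1 36.5
0.64 -2.1 52.9 39.5
0.72 -2.4 61.0 41.8
0.8 -2.8 69.2 43.5
0.88 -3.1 77.5 44.5
0.96 -3.4 85.9 44.8
1.04 -3.8 94.3 44.5
1.12 -4.1 102.6 43.5
1.2 -4.4 110.9 41.9
1.28 -4.7 118.9 39.5
1.36 -5.0 126.8 36.6
1.44 -5.3 134.4 33.0
1.52 -5.6 141.7 28.9
1.6 -5.9 148.6 24.1
1.68 -6.2 155.1 18.8
1.76 -6.4 161.2 13.1
1.84 -6.6 166.8 6.8
1.92 -6.8 171.9 0.1
```

Emit:
{"method": "step_arm", "body": {
  "deltas": [
    [15.45,26.25,16,0,0,7.815,0],
    [15.45,26.25,16,0,0,7.815,0],
    [15.45,26.25,16,0,0,7.815,0],
    [15.45,26.25,16,0,0,7.815,0],
    [15.45,26.25,16,0,0,7.815,0]
  ],
  "newtons": 60
}}

```text
clock: 0.6
tcp_pos: [0.3296, -0.3843, 0.2768]
orientation: [-0.0, 0.842, 0.54, 0.0]
wrist_force: [0.4, 0.5, 0.2]
finger_gap: 0.0429
grip_force: 0.0
```

Emit:
{"method": "step_arm", "body": {
  "deltas": [
    [15.45,26.25,0,0,0,7.815,0],
    [15.45,26.25,0,0,0,7.815,0],
    [15.45,26.25,0,0,0,7.815,0],
    [15.45,26.25,0,0,0,7.815,0],
    [15.45,26.25,0,0,0,7.815,0]
  ]
}}

```text
clock: 1.1
tcp_pos: [0.4069, -0.253, 0.2763]
orientation: [-0.0, 0.612, 0.791, 0.0]
wrist_force: [0.2, 0.3, -0.1]
finger_gap: 0.0427
grip_force: 0.0
```

Emit:
{"method": "step_arm", "body": {
  "deltas": [
    [15.45,26.25,0,0,0,7.815,0],
    [15.45,26.25,0,0,0,7.815,0],
    [15.45,26.25,0,0,0,7.815,0],
    [15.45,26.25,0,0,0,7.815,0],
    [15.45,26.25,0,0,0,7.815,0]
  ]
}}

```text
clock: 1.6
tcp_pos: [0.4841, -0.1218, 0.2763]
orientation: [-0.0, 0.313, 0.95, 0.0]
wrist_force: [0.4, -1.0, 0.1]
finger_gap: 0.0429
grip_force: 0.0
```

Emit:
{"method": "step_arm", "body": {
  "deltas": [
    [15.45,26.25,0,0,0,7.815,0],
    [15.45,26.25,0,0,0,7.815,0],
    [15.45,26.25,0,0,0,7.815,0],
    [15.45,26.25,0,0,0,7.815,0],
    [15.45,26.25,0,0,0,7.815,0]
  ]
}}

```text
clock: 2.1
tcp_pos: [0.5613, 0.0094, 0.2761]
orientation: [-0.0, -0.023, 1.0, 0.0]
wrist_force: [0.3, -0.4, 0.1]
finger_gap: 0.0429
grip_force: 0.0
```

Emit:
{"method": "step_arm", "body": {
  "deltas": [
    [0,0,0,0,0,0,0],
    [0,0,0,0,0,0,0]
  ]
}}

```text
clock: 2.3
tcp_pos: [0.5608, 0.0086, 0.2759]
orientation: [-0.001, -0.02, 1.0, -0.0]
wrist_force: [-0.2, -1.5, 0.9]
finger_gap: 0.0426
grip_force: 0.0
```

Run:
```python
from h import *
c=save('wrist','w1');P=pts(c);q=P[(P[...,2]>.155)&(P[...,2]<.175)]
print(len(q),cv2.minAreaRect((q[:,:2]*1000).astype(np.float32)),np.median(q,0))
T=c['world_from_camera'];print(T.round(3))
q=P[(P[...,2]>.122)&(P[...,2]<.136)];print(len(q),cv2.minAreaRect((q[:,:2]*1000).astype(np.float32)))
```

```text
2505 ((559.74951171875, 7.818711280822754), (130.3434295654297, 13.984971046447754), 2.2435014247894287) [0.5537208  0.00764623 0.16673349]
[[-0.041  0.965  0.258  0.495]
 [ 0.999  0.04   0.01   0.006]
 [-0.     0.258 -0.966  0.453]
 [ 0.     0.     0.     1.   ]]
3645 ((559.6713256835938, 7.71563720703125), (229.93934631347656, 140.92066955566406), 2.376750946044922)
```

View pics/w1.png

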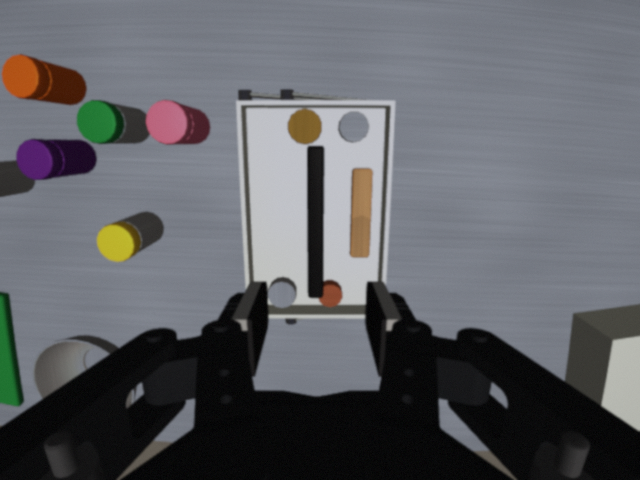

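The wrist view shows the bar at (316,148)–(315,297), centred between the fingertips at columns 255 and 380, and its depth position agrees with the top view. I'll descend and grip.

Emit:
{"method": "step_arm", "body": {
  "deltas": [
    [0,0,-30,0,0,0,0],
    [0,0,-30,0,0,0,0],
    [0,0,-30,0,0,0,0],
    [0,0,-30,0,0,0,0],
    [0,0,-15,0,0,0,0]
  ]
}}

```text
clock: 2.85
tcp_pos: [0.5588, 0.007, 0.139]
orientation: [-0.002, -0.018, 1.0, 0.0]
wrist_force: [0.5, -0.5, -0.2]
finger_gap: 0.0423
grip_force: 0.0
```

Emit:
{"method": "step_arm", "body": {
  "deltas": [
    [0,0,0,0,0,0,-1],
    [0,0,0,0,0,0,-1],
    [0,0,0,0,0,0,-1],
    [0,0,0,0,0,0,-1],
    [0,0,0,0,0,0,-1]
  ],
  "newtons": 60
}}

```text
clock: 3.35
tcp_pos: [0.5617, 0.008, 0.1427]
orientation: [0.001, -0.02, 1.0, -0.0]
wrist_force: [-0.9, -0.0, 0.0]
finger_gap: 0.0002
grip_force: 0.0
```

Run:
```python
from h import *
print(get_state()['tcp_pos'],get_state()['finger_gap'])
a=save('side','s2'); w=save('wrist','w2'); print(w['world_from_camera'].round(3))
I=np.hstack([cv2.resize(a['image'][100:325,250:550],(400,300)),cv2.resize(w['image'],(400,300))])
cv2.imwrite('pics/s2c.png',I[:,:,::-1])
```

```text
[0.56171862 0.00798189 0.14267192] 0.0002084210739679399
[[-0.041  0.965  0.26   0.495]
 [ 0.999  0.04   0.01   0.006]
 [-0.     0.261 -0.965  0.32 ]
 [ 0.     0.     0.     1.   ]]
```

View pics/s2c.png

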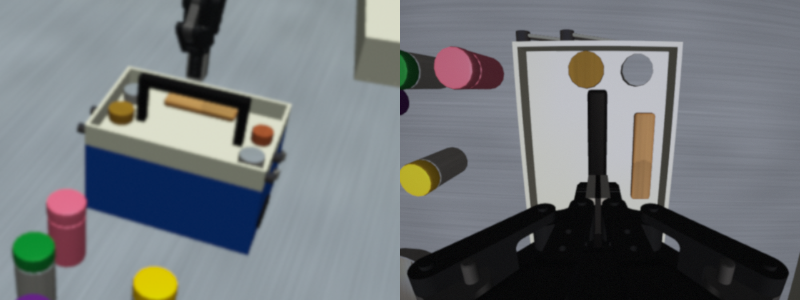

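The side crop shows the shut fingertips at (198,75), above the bar rather than around it. In the wrist half they sit over the bar at (598,185), with a gap of 0. I'll measure where the tips really are.

Run:
```python
from h import *
a=load('side0' if 0 else 's2');w=load('w2')
def proj(c,p):
    T=np.linalg.inv(c['world_from_camera']);r=cv2.Rodrigues(T[:3,:3])[0]
    return cv2.projectPoints(np.array([p],float),r,T[:3,3],c['K'],c['dist_coeffs'])[0].ravel().round(1)
s=get_state()
print('tcp proj side',proj(a,s['tcp_pos']),'wrist',proj(w,s['tcp_pos']))
P=pts(a)
for v in range(120,164,3): print(v,[tuple((P[v,u]*1000).round(0)) for u in (390,396,402)])
P=pts(w)
for v in range(270,350,10): print(v,(P[v,318]*1000).round(),(P[v,310]*1000).round(), (P[v,325]*1000).round())
q=P[(P[...,2]>.155)&(P[...,2]<.175)];print(np.median(q,0))
```

```text
tcp proj side [394.4 177.3] wrist [316.1 272.5]
120 [(np.float64(563.0), np.float64(-52.0), np.float64(270.0)), (np.float64(571.0), np.float64(-50.0), np.float64(270.0)), (np.float64(575.0), np.float64(-35.0), np.float64(265.0))]
123 [(np.float64(565.0), np.float64(-57.0), np.float64(268.0)), (np.float64(572.0), np.float64(-53.0), np.float64(268.0)), (np.float64(569.0), np.float64(-11.0), np.float64(247.0))]
126 [(np.float64(564.0), np.float64(-52.0), np.float64(261.0)), (np.float64(572.0), np.float64(-51.0), np.float64(263.0)), (np.float64(575.0), np.float64(-33.0), np.float64(255.0))]
129 [(np.float64(563.0), np.float64(-46.0), np.float64(254.0)), (np.float64(572.0), np.float64(-48.0), np.float64(257.0)), (np.float64(574.0), np.float64(-28.0), np.float64(247.0))]
132 [(np.float64(561.0), np.float64(-40.0), np.float64(245.0)), (np.float64(571.0), np.float64(-44.0), np.float64(250.0)), (np.float64(574.0), np.float64(-26.0), np.float64(242.0))]
135 [(np.float64(557.0), np.float64(-23.0), np.float64(231.0)), (np.float64(569.0), np.float64(-35.0), np.float64(240.0)), (np.float64(575.0),
[... 1420 characters left out ...]
4(572.0), np.float64(-0.0), np.float64(183.0))]
162 [(np.float64(551.0), np.float64(11.0), np.float64(165.0)), (np.float64(543.0), np.float64(74.0), np.float64(127.0)), (np.float64(500.0), np.float64(274.0), np.float64(1.0))]
270 [551.   9. 167.] [551.   5. 168.] [551.  12. 167.]
280 [550.   9. 181.] [550.   5. 182.] [550.  11. 182.]
290 [550.   8. 192.] [550.   5. 193.] [550.  11. 193.]
300 [550.   8. 202.] [550.   5. 202.] [550.  11. 202.]
310 [549.   8. 211.] [550.   6. 210.] [550.  11. 210.]
320 [550.   8. 216.] [551.   6. 215.] [551.  11. 215.]
330 [554.   9. 215.] [550.   6. 223.] [549.  10. 224.]
340 [559.   9. 214.] [553.   6. 224.] [551.  10. 227.]
[0.5246272  0.00676778 0.16680851]
```

The tips really end at about z = 0.177, while the reported TCP is 0.143. Side and wrist depth agree on this, so the tool is about 34 mm shorter than reported and the fingers closed just above the bar. I'll open, go 35 mm lower and grip again.

Emit:
{"method": "step_arm", "body": {
  "deltas": [
    [0,0,10,0,0,0,0],
    [0,0,0,0,0,0,0],
    [0,0,0,0,0,0,0],
    [0,0,-15,0,0,0,0],
    [0,0,-10,0,0,0,0]
  ]
}}

```text
clock: 3.95
tcp_pos: [0.561, 0.0082, 0.126]
orientation: [-0.0, -0.02, 1.0, 0.0]
wrist_force: [-0.4, 0.0, 0.1]
finger_gap: 0.043
grip_force: 0.0
```

Emit:
{"method": "step_arm", "body": {
  "deltas": [
    [0,0,-10,0,0,0,0],
    [0,0,-10,0,0,0,0],
    [0,0,0,0,0,0,0]
  ]
}}

```text
clock: 4.25
tcp_pos: [0.5598, 0.0083, 0.1047]
orientation: [-0.002, -0.02, 1.0, 0.0]
wrist_force: [-1.4, -0.6, 0.2]
finger_gap: 0.0427
grip_force: 0.0
```

Emit:
{"method": "step_arm", "body": {
  "deltas": [
    [0,0,0,0,0,0,-1],
    [0,0,0,0,0,0,-1],
    [0,0,0,0,0,0,-1],
    [0,0,0,0,0,0,-1],
    [0,0,0,0,0,0,-1]
  ],
  "newtons": 60
}}

```text
clock: 4.75
tcp_pos: [0.5615, 0.0076, 0.1072]
orientation: [0.001, -0.02, 1.0, -0.0]
wrist_force: [-0.2, -3.3, 2.3]
finger_gap: 0.0128
grip_force: 60.6
```

The bar is gripped, with a gap of 13 mm at 60 N. I'll follow the arc.

Emit:
{"method": "step_arm", "body": {
  "deltas": [
    [-0.2,5.1,6.7,0,0,0,-1],
    [-0.2,5.6,6.2,0,0,0,-1],
    [-0.3,6.1,5.8,0,0,0,-1],
    [-0.2,6.5,5.3,0,0,0,-1],
    [-0.3,6.9,4.8,0,0,0,-1]
  ]
}}

```text
clock: 5.25
tcp_pos: [0.5603, 0.0383, 0.1363]
orientation: [0.001, -0.02, 1.0, -0.0]
wrist_force: [1.1, -3.6, 2.2]
finger_gap: 0.0131
grip_force: 60.6
```

Emit:
{"method": "step_arm", "body": {
  "deltas": [
    [-0.3,7.3,4.1,0,0,0,-1],
    [-0.3,7.6,3.6,0,0,0,-1],
    [-0.3,7.8,3.0,0,0,0,-1],
    [-0.3,8.1,2.3,0,0,0,-1],
    [-0.4,8.2,1.7,0,0,0,-1]
  ]
}}

```text
clock: 5.75
tcp_pos: [0.5587, 0.0787, 0.151]
orientation: [0.001, -0.02, 1.0, 0.001]
wrist_force: [1.0, -1.4, 2.6]
finger_gap: 0.013
grip_force: 60.8
```

Emit:
{"method": "step_arm", "body": {
  "deltas": [
    [-0.3,8.3,1.0,0,0,0,-1],
    [-0.3,8.4,0.3,0,0,0,-1],
    [-0.4,8.4,-0.3,0,0,0,-1],
    [-0.3,8.3,-1.0,0,0,0,-1],
    [-0.3,8.3,-1.6,0,0,0,-1]
  ]
}}

```text
clock: 6.25
tcp_pos: [0.5569, 0.1205, 0.1486]
orientation: [0.0, -0.02, 1.0, 0.001]
wrist_force: [1.5, 0.6, 3.5]
finger_gap: 0.0126
grip_force: 60.7
```

Emit:
{"method": "step_arm", "body": {
  "deltas": [
    [-0.3,8.0,-2.4,0,0,0,-1],
    [-0.3,7.9,-2.9,0,0,0,-1],
    [-0.3,7.6,-3.6,0,0,0,-1],
    [-0.3,7.3,-4.1,0,0,0,-1],
    [-0.3,6.9,-4.8,0,0,0,-1]
  ]
}}

```text
clock: 6.75
tcp_pos: [0.5554, 0.1576, 0.1302]
orientation: [0.0, -0.02, 1.0, 0.0]
wrist_force: [4.2, 3.9, 1.0]
finger_gap: 0.0131
grip_force: 60.5
```

Emit:
{"method": "step_arm", "body": {
  "deltas": [
    [-0.3,6.5,-5.3,0,0,0,-1],
    [-0.2,6.1,-5.7,0,0,0,-1],
    [-0.2,5.6,-6.3,0,0,0,-1],
    [-0.2,5.1,-6.7,0,0,0,-1],
    [0,0,0,0,0,0,-1]
  ]
}}

```text
clock: 7.25
tcp_pos: [0.5546, 0.1794, 0.1071]
orientation: [0.001, -0.02, 1.0, -0.001]
wrist_force: [3.4, -0.5, 5.9]
finger_gap: 0.0127
grip_force: 61.2
```

Emit:
{"method": "step_arm", "body": {
  "deltas": [
    [0,0,0,0,0,0,0],
    [0,0,0,0,0,0,0],
    [0,0,20,0,0,0,0],
    [0,0,40,0,0,0,0],
    [0,0,50,0,0,0,0]
  ]
}}

```text
clock: 7.75
tcp_pos: [0.5515, 0.1793, 0.2146]
orientation: [-0.004, -0.02, 1.0, -0.001]
wrist_force: [0.4, -0.5, 0.1]
finger_gap: 0.043
grip_force: 0.0
```

Emit:
{"method": "step_arm", "body": {
  "deltas": [
    [-6.4,-33.6,30,0,0,-7.69,1],
    [-6.4,-33.6,0,0,0,-7.69,1],
    [-6.4,-33.6,0,0,0,-7.69,1],
    [-6.4,-33.6,0,0,0,-7.69,1],
    [-6.4,-33.6,0,0,0,-7.69,1]
  ]
}}

```text
clock: 8.25
tcp_pos: [0.5207, 0.0108, 0.2458]
orientation: [-0.001, 0.313, 0.95, -0.0]
wrist_force: [1.0, -0.2, -0.4]
finger_gap: 0.0856
grip_force: 0.0
```

Emit:
{"method": "step_arm", "body": {
  "deltas": [
    [-6.4,-33.6,0,0,0,-7.69,1],
    [-6.4,-33.6,0,0,0,-7.69,1],
    [-6.4,-33.6,0,0,0,-7.69,1],
    [-6.4,-33.6,0,0,0,-7.69,1],
    [-6.4,-33.6,0,0,0,-7.69,1]
  ]
}}

```text
clock: 8.75
tcp_pos: [0.4887, -0.157, 0.2457]
orientation: [-0.001, 0.608, 0.794, -0.0]
wrist_force: [0.2, 0.0, -0.2]
finger_gap: 0.0856
grip_force: 0.0
```

Emit:
{"method": "step_arm", "body": {
  "deltas": [
    [-6.4,-33.6,0,0,0,-7.69,1],
    [-6.4,-33.6,0,0,0,-7.69,1],
    [0,0,0,0,0,0,1],
    [0,0,0,0,0,0,1]
  ]
}}

```text
clock: 9.15
tcp_pos: [0.4763, -0.2233, 0.2456]
orientation: [-0.001, 0.707, 0.707, -0.0]
wrist_force: [-0.4, 0.1, -0.1]
finger_gap: 0.0855
grip_force: 0.0
```

Run:
```python
from h import *
s=get_state();print(s['tcp_pos'],s['orientation'],s['joint_pos'].round(2))
t=save('top','t3');w=save('wrist','w3')
P=pts(t);q=P[(P[...,2]>.152)&(P[...,2]<.172)&(P[...,1]>.1)&(P[...,1]<.25)&(P[...,0]>.4)]
print('bar',cv2.minAreaRect((q[:,:2]*1000).astype(np.float32)),np.median(q[:,2]))
# box rim
q=P[(P[...,2]>.09)&(P[...,2]<.104)&(P[...,1]>-.09)&(P[...,1]<.098)&(P[...,0]>.4)&(P[...,0]<.7)];print('box',cv2.minAreaRect((q[:,:2]*1000).astype(np.float32)),len(q))
P=pts(w);h=cv2.cvtColor(w['image'],cv2.COLOR_RGB2HSV);m=(h[...,0]>50)&(h[...,0]<75)&(h[...,1]>120)&(P[...,2]>.08)&(P[...,2]<.09)&(w['z_map']>0)
q=P[m];print('green',len(q),cv2.minEnclosingCircle((q[:,:2]*1000).astype(np.float32)))
```

```text
[ 0.47633653 -0.22330562  0.24564383] [-1.44506351e-03  7.07306766e-01  7.06905221e-01 -2.41135551e-04] [-0.59  0.21  0.03  1.39  0.    0.98]
bar ((554.32861328125, 178.6663818359375), (132.110595703125, 14.941064834594727), 2.45346736907959) 0.1665933782994291
box ((562.5202026367188, 12.646926879882812), (226.02413940429688, 155.2104949951172), 3.6137545108795166) 2323
green 1471 ((476.221923828125, -223.39964294433594), 21.796239852905273)
```

View pics/t3.png

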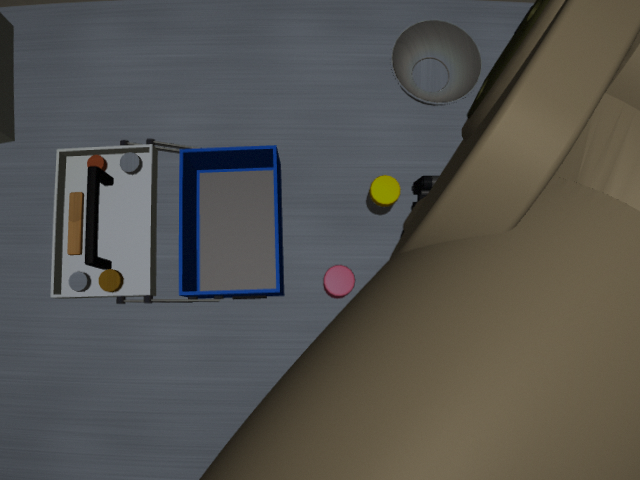

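The tray is at its open rest at (105,222), the compartment at (237,222) is empty, and the gripper is centred over the green cap. I'll descend and grip it.

Emit:
{"method": "step_arm", "body": {
  "deltas": [
    [0,0,-40,0,0,0,1],
    [0,0,-40,0,0,0,1],
    [0,0,-40,0,0,0,1],
    [0,0,-30,0,0,0,1],
    [0,0,0,0,0,0,1]
  ]
}}

```text
clock: 9.75
tcp_pos: [0.4744, -0.2196, 0.0926]
orientation: [-0.004, 0.706, 0.708, -0.001]
wrist_force: [-0.6, 0.3, 0.2]
finger_gap: 0.0852
grip_force: 0.0
```

Emit:
{"method": "step_arm", "body": {
  "deltas": [
    [0,0,-25,0,0,0,1],
    [0,0,-25,0,0,0,1],
    [0,0,-25,0,0,0,1],
    [0,0,-18,0,0,0,1],
    [0,0,0,0,0,0,1]
  ]
}}

```text
clock: 10.25
tcp_pos: [0.4769, -0.2218, 0.0032]
orientation: [-0.001, 0.706, 0.708, -0.0]
wrist_force: [-0.4, 0.5, 0.2]
finger_gap: 0.0854
grip_force: 0.0
```

Emit:
{"method": "step_arm", "body": {
  "deltas": [
    [0,0,0,0,0,0,-1],
    [0,0,0,0,0,0,-1],
    [0,0,0,0,0,0,-1],
    [0,0,0,0,0,0,-1],
    [0,0,0,0,0,0,-1]
  ],
  "newtons": 40
}}

```text
clock: 10.75
tcp_pos: [0.4786, -0.2238, 0.0055]
orientation: [0.001, 0.707, 0.707, 0.0]
wrist_force: [-0.5, 0.1, 5.0]
finger_gap: 0.0438
grip_force: 39.7
```

Emit:
{"method": "step_arm", "body": {
  "deltas": [
    [0,0,10,0,0,0,-1],
    [0,0,30,0,0,0,-1],
    [0,0,40,0,0,0,-1],
    [0,0,40,0,0,0,-1],
    [0,0,30,0,0,0,-1]
  ]
}}

```text
clock: 11.25
tcp_pos: [0.4779, -0.2234, 0.1571]
orientation: [0.001, 0.707, 0.707, 0.0]
wrist_force: [1.0, -0.2, -1.8]
finger_gap: 0.0441
grip_force: 41.3
```

Emit:
{"method": "step_arm", "body": {
  "deltas": [
    [4.0,11.0,0,0,0,0.23,-1],
    [8.3,23.0,0,0,0,0.23,-1],
    [8.3,23.0,0,0,0,0.23,-1],
    [8.3,23.0,0,0,0,0.23,-1],
    [8.3,23.0,0,0,0,0.23,-1]
  ]
}}

```text
clock: 11.75
tcp_pos: [0.5142, -0.1186, 0.1531]
orientation: [-0.001, 0.7, 0.714, -0.0]
wrist_force: [0.0, -0.5, -1.7]
finger_gap: 0.0438
grip_force: 41.3
```

Emit:
{"method": "step_arm", "body": {
  "deltas": [
    [8.3,23.0,0,0,0,0.23,-1],
    [8.3,23.0,0,0,0,0.23,-1],
    [8.3,23.0,0,0,0,0.23,-1],
    [8.3,23.0,0,0,0,0.23,-1],
    [8.3,23.0,0,0,0,0.23,-1]
  ]
}}

```text
clock: 12.25
tcp_pos: [0.5555, -0.0036, 0.153]
orientation: [-0.001, 0.692, 0.721, -0.0]
wrist_force: [0.6, -1.2, -1.5]
finger_gap: 0.0446
grip_force: 41.3
```

Emit:
{"method": "step_arm", "body": {
  "deltas": [
    [4.3,13.0,0,0,0,0,-1],
    [0,0,0,0,0,0,-1],
    [0,0,0,0,0,0,-1]
  ]
}}

```text
clock: 12.55
tcp_pos: [0.56, 0.0078, 0.1533]
orientation: [-0.0, 0.692, 0.721, -0.0]
wrist_force: [0.2, -0.3, -2.6]
finger_gap: 0.0437
grip_force: 41.3
```

Run:
```python
from h import *
s=get_state();print(s['tcp_pos'],s['wrist_force'].round(1),s['finger_gap'])
a=save('side','s4');w=save('wrist','w4')
I=np.hstack([cv2.resize(a['image'][60:360,250:650],(400,300)),cv2.resize(w['image'],(400,300))])
cv2.imwrite('pics/s4c.png',I[:,:,::-1])
```

```text
[0.55996384 0.00783014 0.15329837] [ 0.2 -0.3 -2.6] 0.04374828348127645
```

View pics/s4c.png

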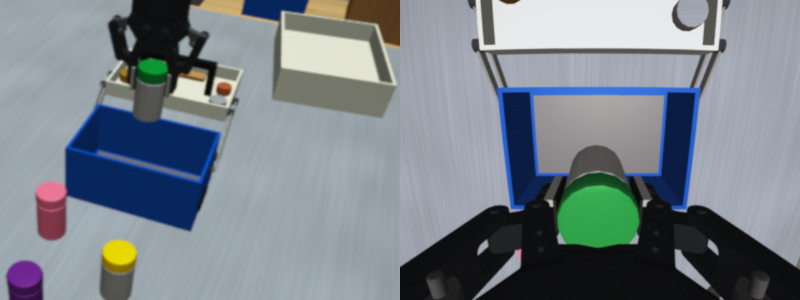

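The side half shows the green shaker held upright at (150,90) over the open box at (145,165). The wrist half shows it centred between the box's end walls. I'll lower and release it.

Emit:
{"method": "step_arm", "body": {
  "deltas": [
    [0,0,-30,0,0,0,-1],
    [0,0,-40,0,0,0,-1],
    [0,0,-35,0,0,0,-1],
    [0,0,-20,0,0,0,-1],
    [0,0,-8,0,0,0,-1]
  ]
}}

```text
clock: 13.15
tcp_pos: [0.5581, 0.0071, 0.0183]
orientation: [-0.002, 0.693, 0.721, -0.001]
wrist_force: [-0.2, 0.1, -1.4]
finger_gap: 0.0439
grip_force: 41.4
```

Emit:
{"method": "step_arm", "body": {
  "deltas": [
    [0,0,-5,0,0,0,-1],
    [0,0,-3,0,0,0,-1],
    [0,0,-2,0,0,0,-1],
    [0,0,-1,0,0,0,-1],
    [0,0,0,0,0,0,-1]
  ]
}}

```text
clock: 13.65
tcp_pos: [0.5613, 0.0077, 0.0106]
orientation: [0.001, 0.693, 0.721, 0.001]
wrist_force: [0.1, -0.2, -1.1]
finger_gap: 0.0441
grip_force: 41.3
```

Emit:
{"method": "step_arm", "body": {
  "deltas": [
    [0,0,-1,0,0,0,-0.1],
    [0,0,0,0,0,0,0.1],
    [0,0,0,0,0,0,0.3],
    [0,0,0,0,0,0,0.7],
    [0,0,0,0,0,0,0.7]
  ]
}}

```text
clock: 14.15
tcp_pos: [0.5606, 0.0079, 0.0087]
orientation: [0.0, 0.693, 0.721, 0.0]
wrist_force: [0.4, 0.2, -0.1]
finger_gap: 0.0727
grip_force: 0.0
```

Emit:
{"method": "step_arm", "body": {
  "deltas": [
    [0,0,20,0,0,0,0.7],
    [0,0,40,0,0,0,0.7],
    [0,0,50,0,0,0,0.7],
    [0,0,50,0,0,0,0.7],
    [0,0,50,0,0,0,0.7]
  ]
}}

```text
clock: 14.65
tcp_pos: [0.5601, 0.0079, 0.2206]
orientation: [-0.0, 0.693, 0.721, 0.0]
wrist_force: [1.6, -0.1, -0.4]
finger_gap: 0.0724
grip_force: 0.0
```

Emit:
{"method": "step_arm", "body": {
  "deltas": [
    [-1,33,15,0,0,8.57,0],
    [-1,33,0,0,0,8.57,0],
    [-1,33,0,0,0,8.57,0],
    [-1,33,0,0,0,8.57,0],
    [-1,33,0,0,0,8.57,0]
  ]
}}

```text
clock: 15.15
tcp_pos: [0.5553, 0.1741, 0.2337]
orientation: [0.0, 0.379, 0.926, 0.0]
wrist_force: [0.6, 0.1, 0.3]
finger_gap: 0.0429
grip_force: 0.0
```

Run:
```python
from h import *
s=get_state();print(s['tcp_pos'],s['orientation'].round(3))
t=save('top','t5');P=pts(t)
h=cv2.cvtColor(t['image'],cv2.COLOR_RGB2HSV);m=(h[...,0]>50)&(h[...,0]<75)&(h[...,1]>120)&(P[...,2]>.02)&(P[...,1]>-.1)
q=P[m];q=q[q[:,2]>.08];print('green',len(q),cv2.minEnclosingCircle((q[:,:2]*1000).astype(np.float32)),np.median(q[:,2]))
```

```text
[0.55529038 0.17410387 0.23371275] [0.    0.379 0.926 0.   ]
green 919 ((557.2880249023438, 89.55783081054688), 105.02572631835938) 0.08956014399279333
```

View pics/t5.png

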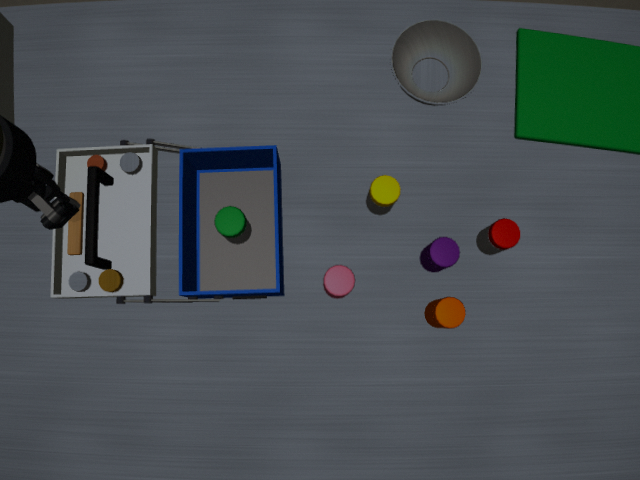

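The top view shows the green shaker standing upright at (230,221) in the middle of the compartment. Its cap height of 0.0896 m fits it being on the floor. The tray is still open at (105,222), so I'll go back for the bar.

Emit:
{"method": "step_arm", "body": {
  "deltas": [
    [0,2,0,0,0,7.86,0],
    [0,2,0,0,0,7.86,0],
    [-1,2,0,0,0,7.86,0],
    [0,0,0,0,0,7.86,0],
    [0,0,0,0,0,7.86,0]
  ]
}}

```text
clock: 15.7
tcp_pos: [0.5544, 0.1788, 0.2335]
orientation: [-0.0, 0.046, 0.999, 0.0]
wrist_force: [0.4, -0.1, -0.5]
finger_gap: 0.0426
grip_force: 0.0
```

Emit:
{"method": "step_arm", "body": {
  "deltas": [
    [0,0,0,0,0,7.86,0],
    [0,0,0,0,0,0,0],
    [0,0,0,0,0,0,0]
  ]
}}

```text
clock: 16.0
tcp_pos: [0.5544, 0.1788, 0.2336]
orientation: [-0.0, -0.019, 1.0, 0.0]
wrist_force: [-0.4, -0.3, 0.2]
finger_gap: 0.0427
grip_force: 0.0
```

Emit:
{"method": "step_arm", "body": {
  "deltas": [
    [0,0,0,0,0,0,0]
  ]
}}

```text
clock: 16.1
tcp_pos: [0.5545, 0.1788, 0.2336]
orientation: [-0.0, -0.019, 1.0, 0.0]
wrist_force: [0.7, 0.4, -0.1]
finger_gap: 0.0429
grip_force: 0.0
```

Emit:
{"method": "step_arm", "body": {
  "deltas": [
    [0,0,-35,0,0,0,0],
    [0,0,-35,0,0,0,0],
    [0,0,-30,0,0,0,0],
    [0,0,-17,0,0,0,0],
    [0,0,-10,0,0,0,0]
  ]
}}

```text
clock: 16.6
tcp_pos: [0.5532, 0.1786, 0.1048]
orientation: [-0.001, -0.02, 1.0, -0.0]
wrist_force: [-0.3, 0.2, 0.7]
finger_gap: 0.0427
grip_force: 0.0
```

Emit:
{"method": "step_arm", "body": {
  "deltas": [
    [0,0,0,0,0,0,-1],
    [0,0,0,0,0,0,-1],
    [0,0,0,0,0,0,-1],
    [0,0,0,0,0,0,-1],
    [0,0,0,0,0,0,-1]
  ],
  "newtons": 60
}}

```text
clock: 17.1
tcp_pos: [0.5551, 0.1795, 0.1077]
orientation: [0.001, -0.02, 1.0, 0.001]
wrist_force: [-1.1, 3.2, 1.2]
finger_gap: 0.0127
grip_force: 61.1
```

Gripped. Now I'll reverse the arc, checking the forces partway.

Emit:
{"method": "step_arm", "body": {
  "deltas": [
    [0.2,-5.1,6.7,0,0,0,-1],
    [0.2,-5.6,6.3,0,0,0,-1],
    [0.2,-6.1,5.7,0,0,0,-1],
    [0.3,-6.5,5.3,0,0,0,-1],
    [0.3,-6.9,4.8,0,0,0,-1]
  ]
}}

```text
clock: 17.6
tcp_pos: [0.5562, 0.1487, 0.1368]
orientation: [0.001, -0.02, 1.0, 0.0]
wrist_force: [0.5, 3.6, 1.9]
finger_gap: 0.0128
grip_force: 61.3
```

Emit:
{"method": "step_arm", "body": {
  "deltas": [
    [0.3,-7.3,4.1,0,0,0,-1],
    [0.3,-7.6,3.6,0,0,0,-1],
    [0.3,-7.9,2.9,0,0,0,-1],
    [0.3,-8.0,2.4,0,0,0,-1],
    [0.3,-8.3,1.6,0,0,0,-1]
  ]
}}

```text
clock: 18.1
tcp_pos: [0.5578, 0.1084, 0.1514]
orientation: [0.001, -0.02, 1.0, -0.0]
wrist_force: [0.1, 1.6, 4.5]
finger_gap: 0.0129
grip_force: 61.6
```

Emit:
{"method": "step_arm", "body": {
  "deltas": [
    [0.3,-8.3,1.0,0,0,0,-1],
    [0.4,-8.4,0.3,0,0,0,-1],
    [0.3,-8.4,-0.3,0,0,0,-1],
    [0.3,-8.3,-1.0,0,0,0,-1],
    [0.4,-8.2,-1.7,0,0,0,-1]
  ]
}}

```text
clock: 18.6
tcp_pos: [0.5594, 0.0662, 0.1489]
orientation: [0.001, -0.02, 1.0, -0.001]
wrist_force: [0.2, -1.7, 3.7]
finger_gap: 0.0129
grip_force: 61.5
```

Emit:
{"method": "step_arm", "body": {
  "deltas": [
    [0.3,-8.1,-2.3,0,0,0,-1],
    [0.3,-7.8,-3.0,0,0,0,-1],
    [0.3,-7.6,-3.6,0,0,0,-1],
    [0.3,-7.3,-4.1,0,0,0,-1],
    [0.3,-6.9,-4.8,0,0,0,-1]
  ]
}}

```text
clock: 19.1
tcp_pos: [0.5608, 0.029, 0.1303]
orientation: [0.0, -0.02, 1.0, -0.0]
wrist_force: [2.0, -5.4, 1.9]
finger_gap: 0.0132
grip_force: 61.4
```

Emit:
{"method": "step_arm", "body": {
  "deltas": [
    [0.2,-6.5,-5.3,0,0,0,-1],
    [0.3,-6.1,-5.8,0,0,0,-1],
    [0.2,-5.6,-6.2,0,0,0,-1],
    [0.1,-2.6,-3.3,0,0,0,-1],
    [0.1,-1.6,-2.2,0,0,0,-1]
  ]
}}

```text
clock: 19.6
tcp_pos: [0.5617, 0.0076, 0.1073]
orientation: [0.0, -0.02, 1.0, 0.0]
wrist_force: [-1.2, 1.4, 15.9]
finger_gap: 0.0128
grip_force: 63.2
```

Emit:
{"method": "step_arm", "body": {
  "deltas": [
    [0,-0.9,-1.2,0,0,0,-1],
    [0,0,0,0,0,0,-1],
    [0,0,0,0,0,0,-1]
  ]
}}

```text
clock: 19.9
tcp_pos: [0.5617, 0.0077, 0.1074]
orientation: [0.001, -0.021, 1.0, 0.001]
wrist_force: [0.0, -0.2, 9.9]
finger_gap: 0.0129
grip_force: 62.4
```

The tray is back at its starting pose and pressing lightly on the box. I'll release and clear it.

Emit:
{"method": "step_arm", "body": {
  "deltas": [
    [0,0,0,0,0,0,-0.4],
    [0,0,0,0,0,0,0],
    [0,0,0,0,0,0,0],
    [0,0,15,0,0,0,0],
    [0,0,30,0,0,0,0]
  ]
}}

```text
clock: 20.4
tcp_pos: [0.5585, 0.0075, 0.1488]
orientation: [-0.004, -0.02, 1.0, 0.001]
wrist_force: [0.5, -0.0, 0.1]
finger_gap: 0.0427
grip_force: 0.0
```

Emit:
{"method": "step_arm", "body": {
  "deltas": [
    [0,0,40,0,0,0,0],
    [0,0,40,0,0,0,0],
    [-20,0,20,0,0,0,0],
    [-20,0,0,0,0,0,0],
    [0,0,0,0,0,0,0]
  ]
}}

```text
clock: 20.9
tcp_pos: [0.5195, 0.0073, 0.2523]
orientation: [-0.0, -0.02, 1.0, 0.0]
wrist_force: [1.1, -0.3, 0.1]
finger_gap: 0.0427
grip_force: 0.0
```

Run:
```python
from h import *
t=save('wrist','w6');P=pts(t)
q=P[(P[...,2]>.15)&(P[...,2]<.185)&(abs(P[...,1])<.1)&(P[...,0]>.45)&(P[...,0]<.66)]
print('bar',cv2.minAreaRect((q[:,:2]*1000).astype(np.float32)),np.median(q,0))
s=get_state();print(s['clock'],s['tcp_pos'],s['wrist_force'].round(1),abs(s['qvel']).max())
```

```text
bar ((559.0709838867188, 7.750736236572266), (130.82839965820312, 13.897457122802734), 2.608020305633545) [0.55087334 0.00760757 0.16672644]
20.95 [0.52051658 0.00719221 0.25159112] [ 0.5 -0.   0.4] 0.032554132212093245
```

The bar is back at its closed position (y 7.75 mm, top at 166.7 mm, as at the start) and the arm is clear.

```bash
python3 -c "
from workcell import *
print(hand_in())"
```

```text
the job is handed in; nothing more can be done
None
```

I handed the job in at about 21 s of robot time: the green-capped shaker was last seen upright on the box floor before closing, the tray was lowered gently back to its closed position, and the arm is clear; the hand-in returned no verdict.

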